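# Set the angle gauge on the uneven stud

## Robot

A 6-joint arm with a two-finger parallel gripper is mounted at the origin on the work surface. World frame = base frame: x ahead of the robot, y to its left, z up, the work surface at z = 0. Lengths are in m, angles in rad, forces in N, time in s.
With the tool pointing down it reaches from about 0.35 to 0.775 m from the base axis. Payload 7.3 kg.
Tool frame: the origin (TCP) lies between the finger pads; the fingertips stand ahead of it and the grasp point (between the pads) lies 6 mm ahead of it (robot.tip_extent is the x of the fingertips in the tool frame, in m); x points along the fingers, z is the direction in which the jaws open and shut, and the axes are right-handed (so a half turn about x gives the same grasp; the last joint's range is limited). The gripper opens to 92 mm and grips with 3 to 60 N. Pads are 19 mm wide; open, the fingers measure 130 mm over their backs; the gripper's body (75 mm by 190 mm) begins 47 mm behind the grasp point.
Start: joints at [-1.471, 0.342, 1.524, -0, 1.275, -0.146], TCP at [0.128, -0.509, 0.252] pointing down, gripper open.
Joint ranges: [-2.53, 2.53], [-0.77, 2.02], [0.04, 2.7], [-1, 4.14], [0.28, 2.66], [-3.11, 3.11]. Speed limits (rad/s): [2.57, 2.57, 3.14, 3.14, 3.14, 3.14].

## Interface

Orientations are given as [roll, pitch, yaw] about the fixed x, y, z axes, in that order (R = Rz(yaw) Ry(pitch) Rx(roll)).
In Python, from cell import robot gives the robot as it stands. The module is installed in compiled form; this text tells all that it offers.
- The arm moves only by the shell command python3 -m creep 'ROWS' [FORCE]. ROWS is JSON, a list of rows, each an object with "translation": the shift along the tool's x, y, z in m, a list of three; "twist": the turn, a rotation vector about the tool's x, y, z in rad, a list of three; "hand": the opening in per cent of the stroke, from 0 (shut) to 100 (fully open). A call has 1 to 5 rows; each row is the pose to reach, as a shift and turn from the pose measured when the call began, along the tool's axes at that moment; what a row does not reach only later rows make up. A row lasts 1/10 s, in which the tool goes at most 50 mm and 8.59 degrees, less where a joint would pass 70% of its speed; a pose out of reach is approached as far as the arm can. A call with a gripper value outside its range is refused whole. The fingers move at their own pace and stop on an object; FORCE is the grip in N (left out, the last holds). Time passes only in rows, so rows that repeat a pose let the fingers close. It gives the time, the measured TCP pose, the force and the opening at its end, in the units of the state.
- robot.observe(): the state, without advancing time (a new reading comes with each control period).
- robot.read_camera(name): name is "scene" or "top"; returns the picture (480x640x3 uint8, blue, green, red); there is no depth.
- robot.calibration(name): a dict with "intrinsics" (3x3 intrinsics, pixels), "cam_to_world" (4x4, takes a point from camera to world coordinates). Camera axes: x right, y up, looking along -z (the intrinsics and any distortion apply to the point x, -y, -z); pixel columns grow to the right and rows downward; lengths in m; the calibration is good to about 2 mm. A picture is of the moment at which its call begins. calibration takes no time and is no camera call.
- robot.hand_in(): hands the job in, once; it reports no verdict.
The state is a dict: "time": time; "qpos": joint angles; "qvel": joint speeds; "joint_efforts": joint torques, N m; "tool_pos": TCP position; "tool_rot": TCP orientation; "contact_force": force on the tool from outside, world axes, zero at the start; "torque": the same for the moment, N m; "opening": finger opening in m.
Only numpy, scipy, OpenCV 4.12 (cv2) and the standard library are available. Lean on these libraries where they do the work, as an engineer would, in place of code of your own. Each camera call takes 0.05 s, during which the arm holds its last target. There are 200 camera calls.

## Task

Slide the peg compartment's flat cover fully shut by its red fin, as the open cover is in the way of the angle gauge's raised end. Then rock the gauge on the dark round ridge of the stud until its swinging black pointer settles on the red mark, with the gauge's base still pressing across the middle of the ridge, and finish while holding the gauge there: do not let go. Leave the hammer, the white tub and the plywood offcut alone.

Things in the scene. Friction and masses are not known exactly. Their poses are not given: they have to be found in the camera images.
- jig: fixed plywood board 120 x 285 x 9 mm with a pale timber stud (50 mm in x; y -95 to +82 mm; top 34 mm above the table) and a peg compartment, an open box (90 mm in x; y +85 to +170 mm; rim 47 mm high). Origin: on the table below the ridge; x = the way the ridge runs, y = along the stud to the compartment, z up. Yaw up to 0.35 rad either way
- ridge: dark round dowel let into the stud's top, fixed, 28 mm diameter, 50 mm long along x. Origin: middle of its axis, 42 mm above the table, so its crown is 56 mm above the table and 22 mm above the stud's top. Axes as the jig's
- cover (a joint): slide of the thin cover (80 mm in x, 85 mm in y, 5 mm thick, top 52 mm above the table), m, along the jig's +y: 0 = fully open, jutting 55 mm towards the ridge under the gauge's raised end; 0.055 = fully shut against its stop. Starts at 0 to 0.015. About 1.5 N of friction; stays where left
- cover_fin (a point): middle of the red upright fin on the cover, 12 mm thick in the jig's x, 25 mm long in y, 22 mm high (52 to 74 mm above the table), this point 63 mm above the table. It can be pinched from above across its 12 mm
- gauge: loose angle gauge, about 280 g. Base bar 30 mm (x) by 150 (y) by 12 (z); yellow panel above it 10 mm (x) by 110 (y), up to z 112. Origin: middle of the base's underside; x = normal of the dial face (the jig's x), y along the base, z from base to handle. It starts leaning 0.29 rad about x: base middle across the ridge, -y end down on the stud, +y end raised; let go, it falls to one side
- gauge_handle (a point): middle of the black handle block on top of the gauge, 24 mm thick (gauge x, pinched across this from above), 60 mm long (y), 32 mm high (z 111 to 143 mm); this point is at gauge x 0, y 0, z 127 mm
- pointer (a joint): angle of the black pendulum pointer about the gauge's x, rad; its pivot is at gauge x 11.5, y 0, z 100 mm. It always hangs to plumb within about 1 s, so it reads minus the gauge's tilt about x: about -0.29 at the start, 0 with the gauge level, positive with the +y end lower
- pointer_tip (a point): tip of the black pointer, 58 mm from its pivot
- mark (a joint): angle of the red mark about the same pivot and in the same sense, rad; preset stiffly between +0.09 and +0.22, so the gauge must rock with its +y end lower than level by that angle
- mark_tip (a point): middle of the red mark tab (6 mm wide) at 58 mm from the pivot, where the pointer tip must come
- hammer: loose hammer lying on the table; bystander. Origin on its handle's line at table height
- tub: loose white round tub, 70 mm diameter, 40 mm high; bystander. Origin: middle of its underside
- offcut: loose plywood offcut 50 x 130 x 9 mm lying flat; bystander. Origin: middle of its underside
Not all that is in view belongs to the job. Leave any pink, purple or turquoise look-alike of the gauge alone.

How it is judged:
On the way, in this order (a step that is already met when the one before it is completed fails the run):
1. the cover is slid fully shut over the compartment (value of joint cover above 0.051 m), for 0.2 s.
2. the gauge, held and pressing on the ridge, has its pointer settled on the mark (distance between pointer_tip and mark_tip below 0.0035 m and velocity of joint pointer between -0.3 and 0.3 rad/s and contact force between gauge and ridge above 0.3 N and contact force between gauge and the fingers above 0.5 N), for 0.5 s.
At the end, for the whole second after the job is handed in: The cover is shut to within 4 mm, the pointer tip is still and within 3.5 mm of the middle of the red mark, the fingers hold the gauge (over 0.5 N), its base presses on the ridge (over 0.3 N) with its middle within 30 mm of the ridge, and it is at rest (all of step 2 and value of joint cover above 0.051 m and linear speed of gauge below 0.03 m/s and y of gauge in the frame of ridge between -0.03 and 0.03 m and height (world z) of gauge above 0.045 m); the arm keeps its last pose, push and grip.
It fails at once if the hammer is disturbed (moved over 30 mm) (distance of hammer from where it was at the start of the episode above 0.03 m).
It fails at once if the tub is disturbed (moved over 30 mm) (distance of tub from where it was at the start of the episode above 0.03 m).
It fails at once if the offcut is disturbed (moved over 30 mm) (distance of offcut from where it was at the start of the episode above 0.03 m).
It also fails if it takes over 58 s, if anything falls off the work surface, if the arm or the gripper's body presses on something with over 40 N, if the wrist force passes 120 N, or if a joint passes its speed limit or range.

## Working session

There is one attempt and no reset: what is moved stays moved. The work goes in short steps, Python scripts to look and compute and a shell command to move; the robot and the scene stay as the last step left them, time stands still between calls to the robot, and variables do not carry over. Pictures are saved under pics/ and viewed, about 8 in all and at most 12, crops included, and the job is handed in when it is done.

```bash
mkdir -p pics
python3 - <<'E'
from cell import robot
import cv2
for n in("scene","top"):
    im=robot.read_camera(n); cv2.imwrite(f"pics/{n}0.png",im)
    c=robot.calibration(n); print(n,c["intrinsics"],c["cam_to_world"],c.keys())
print(robot.observe(),robot.tip_extent)
E
```

```text
scene [[449.12200083   0.         316.92673093]
 [  0.         449.12200083 242.50158724]
 [  0.           0.           1.        ]] [[-0.13171411 -0.77330079  0.62020746  1.16932719]
 [ 0.99118677 -0.09380933  0.09353395  0.15066742]
 [-0.01414863  0.62706117  0.77884152  0.93447437]
 [ 0.          0.          0.          1.        ]] dict_keys(['intrinsics', 'cam_to_world'])
top [[618.65298615   0.         315.47342855]
 [  0.         618.65298615 231.83489811]
 [  0.           0.           1.        ]] [[ 0.01320334  0.98315958 -0.18227152  0.26069483]
 [-0.99986004  0.01485465  0.00769732  0.06574485]
 [ 0.01027528  0.18214438  0.98321811  1.53551846]
 [ 0.          0.          0.          1.        ]] dict_keys(['intrinsics', 'cam_to_world'])
{'time': 0.1, 'qpos': array([-1.47098353e+00,  3.42648897e-01,  1.52488714e+00, -2.54083121e-05,
        1.27540643e+00, -1.46019950e-01]), 'qvel': array([-0.00090182, -0.00138961, -0.00170334,  0.0002492 ,  0.00097177,
       -0.0010246 ]), 'joint_efforts': array([ 1.00365542e-03, -4.32003629e+01, -2.44695854e+01,  7.18398532e-02,
        5.25768392e-02, -4.71233557e-05]), 'tool_pos': array([ 0.12773868, -0.5088959 ,  0.25112858]), 'tool_rot': array([3.01357174, 1.5694463 , 1.68861557]), 'contact_force': array([-0.26305482,  0.30148429, -0.37602772]), 'torque': array([0.04178531, 0.04949074, 0.02011447]), 'opening': 0.09191316913791894} 0.025
```

View pics/scene0.png

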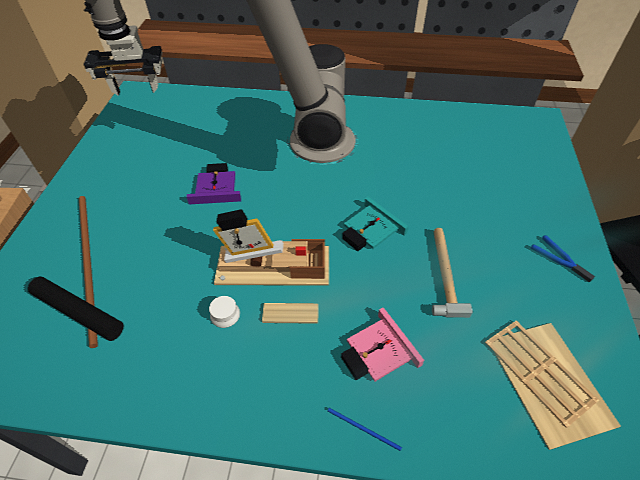

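View pics/top0.png

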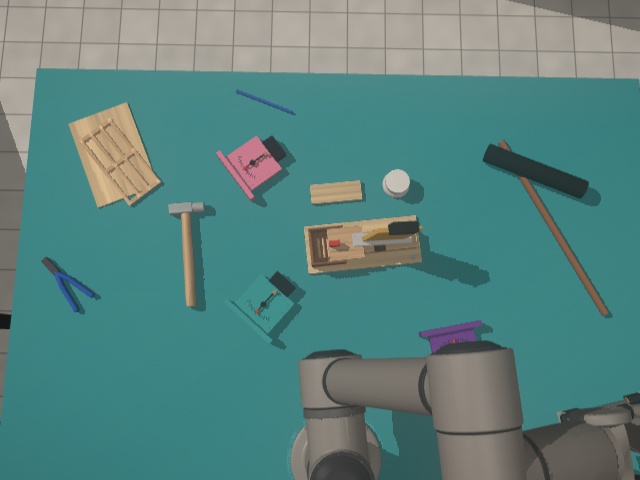

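Candidates for the gauge: yellow (scene 243,236; top 395,232), purple (scene 215,185), turquoise (373,225) and pink (380,345). By the description it is the yellow one on the jig. The red fin is at scene (300,251), top (335,243).

Run:
```python
import cv2
s=cv2.imread("pics/scene0.png")[200:295,205:338]; t=cv2.imread("pics/top0.png")[208:278,297:430]
cv2.imwrite("pics/c_s.png",cv2.resize(s,None,fx=6,fy=6,interpolation=cv2.INTER_CUBIC))
cv2.imwrite("pics/c_t.png",cv2.resize(t,None,fx=6,fy=6,interpolation=cv2.INTER_CUBIC))
```

```text
(no output)
```

View pics/c_s.png

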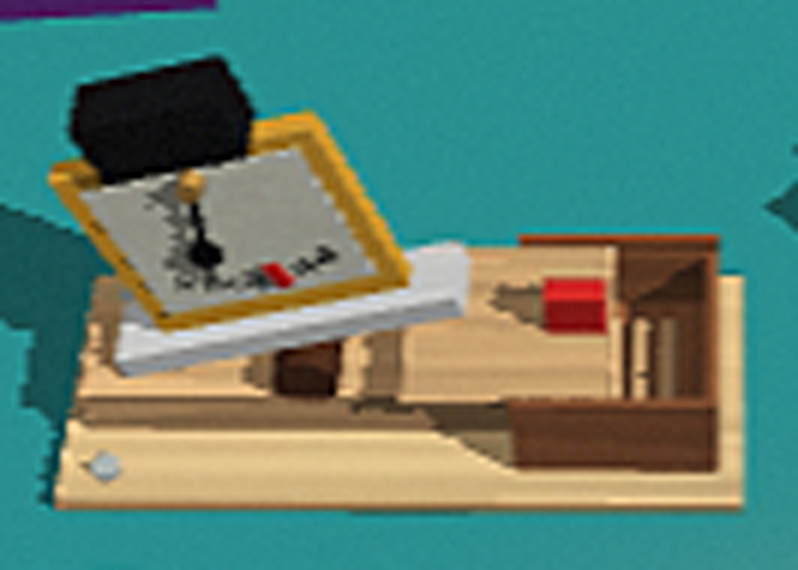

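View pics/c_t.png

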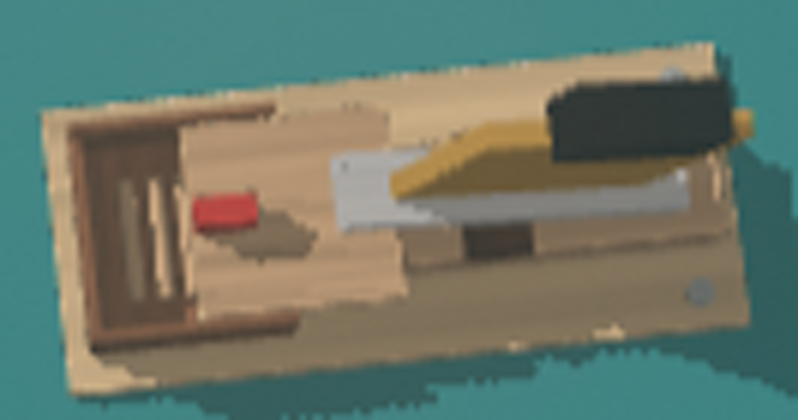

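The crops confirm the yellow gauge. It leans with its left end (-y) down, the fin stands on the cover, and the red mark lies to the right of the pointer. Next I fit the jig pose and triangulate.

```bash
cat > h.py <<'E'
import numpy as np
from cell import robot
from scipy.spatial.transform import Rotation as Rt
from scipy.optimize import least_squares
def proj(n,P):
    c=robot.calibration(n);M=c["cam_to_world"];K=c["intrinsics"]
    p=(np.atleast_2d(P)-M[:3,3])@M[:3,:3]; p=p*[1,-1,-1]
    q=p@K.T; return q[:,:2]/q[:,2:]
def tri(uvs,uvt):
    r=least_squares(lambda P:np.r_[proj("scene",P)[0]-uvs,proj("top",P)[0]-uvt],[.45,.05,.05]); return r.x,r.fun
S=lambda u,v:np.array([u/6+205,v/6+200]); T=lambda u,v:np.array([u/6+297,v/6+208])
E
python3 - <<'E'
from h import *
np.set_printoptions(precision=4,suppress=True)
top=[(42,112),(712,45),(72,393),(748,322),(70,128),(275,105),(95,350),(298,322)]
sc=[(742,497),(58,498)]
def res(p,full=False):
    x,y,w,b=p
    loc=np.array([[.06,b+.285,.009],[.06,b,.009],[-.06,b+.285,.009],[-.06,b,.009],[.045,.17,.047],[.045,.085,.047],[-.045,.17,.047],[-.045,.085,.047]])
    W=loc@Rt.from_euler('z',w).as_matrix().T+[x,y,0]
    return np.r_[(proj("top",W)-[T(*q) for q in top]).ravel(),(proj("scene",W[[0,1]])-[S(*q) for q in sc]).ravel(),(proj("scene",W[[4,5]])-[S(718,405),S(513,405)]).ravel()]
r=least_squares(res,[.45,.0,.1,-.1]);print(r.x);print(r.fun.round(1))
x,y,w,b=r.x;Rz=Rt.from_euler('z',w).as_matrix()
loc=lambda P:(P-[x,y,0])@Rz
for n,a,c in[("fin top",S(574,292),T(226,209)),("handle mid",S(150,128),T(640,120)),
   ("base +y +x top corner",S(465,247),T(332,155)),("base -y+x",S(118,358),T(0,0))]:
    P,f=tri(a,c);print(n,P,loc(P),f.round(1))
th=-.29;
G=lambda p,t=.29,dy=0:Rz@(Rt.from_euler('x',t).as_matrix()@(np.array(p)+0))+[x,y,0]
Rx=Rt.from_euler('x',.29).as_matrix()
o=np.array([0,0,.042])+Rx@[0,0,.014]
for dy in(-.01,0,.01):
  h=o+Rx@[0,dy,.127];W=Rz@h+[x,y,0];print(dy,h,(proj("scene",W)[0]-[205,200])*6,(proj("top",W)[0]-[297,208])*6)
E
```

```text
[ 0.518  -0.1018  0.1247 -0.1045]
[-0.8  0.5 -0.3 -0.4 -0.6  1.   0.5  0.3 -0.7  0.4 -0.4  0.5 -0.8 -0.3
  0.2  0.6 -0.1 -0.1 -1.2 -0.1 -0.4  1.3 -1.3  1.4]
fin top [0.5059 0.009  0.0711] [0.0017 0.1114 0.0711] [-0.5 -0.  -0.5  0.1]
handle mid [ 0.5253 -0.1439  0.1728] [ 0.002  -0.0427  0.1728] [ 0.5  0.   0.5 -0.1]
base +y +x top corner [ 0.5208 -0.0304  0.1127] [0.0116 0.0705 0.1127] [-0.5 -0.  -0.5  0.1]
base -y+x [ 0.5984 -0.0266  0.1374] [0.0891 0.0647 0.1374] [51.8  1.7 54.  -8.9]
-0.01 [ 0.     -0.0499  0.1743] [133.863  121.6805] [663.1449 121.8484]
0 [ 0.     -0.0403  0.1771] [157.8611 116.5442] [638.9402 123.1673]
0.01 [ 0.     -0.0307  0.18  ] [181.9715 111.3838] [614.6267 124.492 ]
```

```bash
cat >> h.py <<'E'
np.set_printoptions(precision=4,suppress=True)
JX,JY,JW=.518,-.1018,.1247
RJ=Rt.from_euler('z',JW).as_matrix()
def J(p): return RJ@np.array(p)+[JX,JY,0]
def loc(P): return (np.array(P)-[JX,JY,0])@RJ
def tool():
    o=robot.observe(); return np.array(o["tool_pos"]),Rt.from_euler('xyz',o["tool_rot"]).as_matrix(),o
def goto(pj,tilt=0):
    """jig-frame TCP target, tilt of the tool about jig x"""
    p,R,o=tool()
    best=None
    for s in(1,-1):
        z=np.array([s,0,0.]);x=np.array([0,0,-1.]);D=np.c_[x,np.cross(z,x),z]
        D=RJ@Rt.from_euler('x',tilt).as_matrix()@D
        tw=Rt.from_matrix(R.T@D).as_rotvec()
        if best is None or np.linalg.norm(tw)<np.linalg.norm(best): best=tw
    print("t",o["time"],"jig tcp",loc(p),"F",(o["contact_force"]@RJ),"op",o["opening"])
    print("translation",R.T@(J(pj)-p),"twist",best)
E
python3 - <<'E'
from h import *
goto([.0015,.1114,.20]); print(tool()[1])
E
```

```text
t 0.1 jig tcp [-0.4379 -0.3554  0.2511] F [-0.2235  0.3319 -0.376 ] op 0.09191316913791894
translation [ 0.0518  0.4925 -0.4102] twist [-1.4497 -0.001  -0.0011]
[[-0.0002  0.9699  0.2434]
 [ 0.0013  0.2434 -0.9699]
 [-1.      0.0002 -0.0013]]
```

```bash
python3 -m creep '[{"translation":[0,0.049,-0.041],"twist":[-0.145,0,0],"hand":60},{"translation":[0,0.098,-0.082],"twist":[-0.29,0,0],"hand":60},{"translation":[0,0.147,-0.123],"twist":[-0.435,0,0],"hand":60},{"translation":[0,0.196,-0.164],"twist":[-0.58,0,0],"hand":60},{"translation":[0,0.246,-0.205],"twist":[-0.725,0,0],"hand":60}]'; python3 -c "
from h import *
goto([.0015,.1114,.20])"
```

```text
time: 0.6
tool_pos: [0.2753, -0.3051, 0.2512]
tool_rot: [2.287, 1.569, 1.692]
contact_force: [1.2, -1.0, -0.3]
opening: 0.0572
t 0.6 jig tcp [-0.2661 -0.1715  0.2512] F [ 1.0472 -1.1396 -0.2854] op 0.05719461367561913
translation [0.0517 0.3891 0.0149] twist [-0.7195 -0.0006 -0.0017]
```

```bash
python3 -m creep '[{"translation":[0,0.049,0.002],"twist":[-0.145,0,0],"hand":60},{"translation":[0,0.098,0.004],"twist":[-0.29,0,0],"hand":60},{"translation":[0,0.147,0.006],"twist":[-0.435,0,0],"hand":60},{"translation":[0,0.196,0.008],"twist":[-0.58,0,0],"hand":60},{"translation":[0,0.245,0.01],"twist":[-0.72,0,0],"hand":60}]'; python3 -c "
from h import *
goto([.0015,.1114,.20])"
```

```text
time: 1.1
tool_pos: [0.4216, -0.1058, 0.2514]
tool_rot: [1.602, 1.569, 1.733]
contact_force: [1.2, -0.4, -0.0]
opening: 0.055
t 1.1 jig tcp [-0.0962  0.008   0.2514] F [ 1.1371 -0.5607 -0.0338] op 0.05497064172814167
translation [0.0516 0.1027 0.0983] twist [ 0.0065 -0.0001 -0.0016]
```

```bash
python3 -m creep '[{"translation":[0,0.034,0.033],"twist":[0,0,0],"hand":60},{"translation":[0,0.069,0.066],"twist":[0,0,0],"hand":60},{"translation":[0.02,0.103,0.098],"twist":[0,0,0],"hand":60},{"translation":[0.05,0.103,0.098],"twist":[0,0,0],"hand":60},{"translation":[0.052,0.103,0.098],"twist":[0,0,0],"hand":60}]'; python3 -c "
from h import *
goto([.0015,.1114,.08])
import cv2
im=robot.read_camera('scene')[170:290,205:338]
cv2.imwrite('pics/a.png',cv2.resize(im,None,fx=5,fy=5,interpolation=cv2.INTER_CUBIC))"
```

```text
time: 1.6
tool_pos: [0.5033, 0.0107, 0.196]
tool_rot: [2.71, 1.562, 2.844]
contact_force: [-0.2, -0.6, 0.6]
opening: 0.0551
t 1.6 jig tcp [-0.0006  0.1134  0.196 ] F [-0.2424 -0.6085  0.6305] op 0.055098276296210315
translation [ 0.1159 -0.0025  0.003 ] twist [ 0.0092 -0.0078 -0.0036]
```

View pics/a.png

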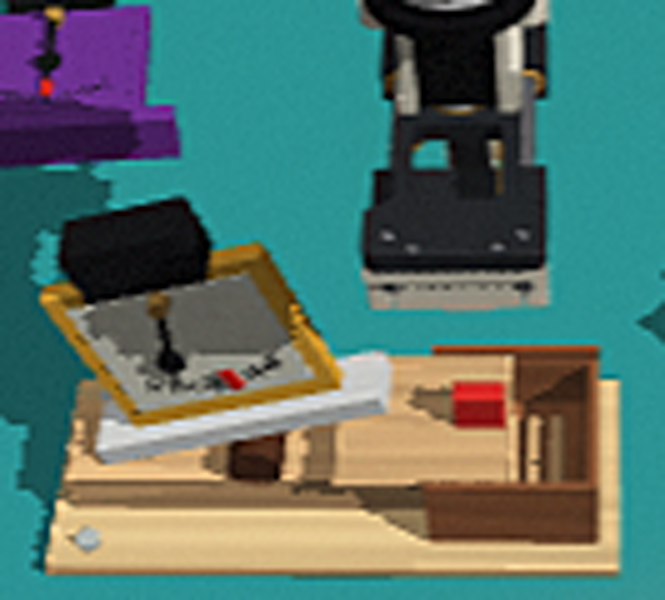

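The gripper stands square above the fin (fin at crop 478,404). Next I descend and pinch.

```bash
python3 -m creep '[{"translation":[0.04,-0.002,0.002],"twist":[0,0,0],"hand":60},{"translation":[0.08,-0.0025,0.003],"twist":[0,0,0],"hand":60},{"translation":[0.105,-0.0025,0.003],"twist":[0.009,-0.008,0],"hand":60},{"translation":[0.115,-0.0025,0.003],"twist":[0.009,-0.008,-0.004],"hand":60},{"translation":[0.115,-0.0025,0.003],"twist":[0.009,-0.008,-0.004],"hand":60}]' 20; python3 -m creep '[{"translation":[0,0,0],"twist":[0,0,0],"hand":0},{"translation":[0,0,0],"twist":[0,0,0],"hand":0},{"translation":[0,0,0],"twist":[0,0,0],"hand":0},{"translation":[0,0,0],"twist":[0,0,0],"hand":0},{"translation":[0,0,0],"twist":[0,0,0],"hand":0}]' 20; python3 -c "
from h import *
goto([.0015,.1574,.08])"
```

```text
time: 2.15
tool_pos: [0.5063, 0.0071, 0.0828]
tool_rot: [-0.67, 1.569, -0.548]
contact_force: [-0.3, 0.9, 0.3]
opening: 0.0551
time: 2.65
tool_pos: [0.5065, 0.0071, 0.0833]
tool_rot: [-0.541, 1.568, -0.419]
contact_force: [-0.5, -0.2, -0.2]
opening: 0.0196
t 2.65 jig tcp [0.0022 0.1095 0.0833] F [-0.5727 -0.1573 -0.2216] op 0.0196336923945439
translation [ 0.0032  0.0479 -0.0008] twist [-0.0023  0.0022  0.0013]
```

```bash
python3 -m creep '[{"translation":[0.002,0,0],"twist":[0,0,0],"hand":0},{"translation":[0.002,0,0],"twist":[0,0,0],"hand":0},{"translation":[0.002,0,0],"twist":[0,0,0],"hand":0},{"translation":[0.002,0,0],"twist":[0,0,0],"hand":0}]' 20; python3 -c "
from h import *
goto([.0015,.1574,.08])"
```

```text
time: 3.05
tool_pos: [0.5062, 0.0071, 0.0816]
tool_rot: [-0.702, 1.569, -0.579]
contact_force: [-2.9, 0.3, 6.2]
opening: 0.0113
t 3.05 jig tcp [0.0018 0.1095 0.0816] F [-2.8467  0.6355  6.2267] op 0.01133115319575404
translation [ 0.0016  0.0479 -0.0004] twist [-0.0022  0.0016  0.0014]
```

```bash
python3 -m creep '[{"translation":[0,0.008,0],"twist":[0,0,0],"hand":0},{"translation":[0,0.016,0],"twist":[0,0,0],"hand":0},{"translation":[0,0.024,0],"twist":[0,0,0],"hand":0},{"translation":[0,0.032,0],"twist":[0,0,0],"hand":0},{"translation":[0,0.038,0],"twist":[0,0,0],"hand":0}]'; python3 -c "
from h import *
goto([.0015,.1574,.08])"
```

```text
time: 3.55
tool_pos: [0.5015, 0.0457, 0.0817]
tool_rot: [-0.64, 1.568, -0.516]
contact_force: [0.2, -2.1, 2.8]
opening: 0.012
t 3.55 jig tcp [0.002  0.1484 0.0817] F [-0.0763 -2.1226  2.8373] op 0.011986581650925216
translation [ 0.0016  0.009  -0.0005] twist [-0.0016  0.0019  0.0014]
```

```bash
python3 -m creep '[{"translation":[0,0.003,0],"twist":[0,0,0],"hand":0},{"translation":[0,0.006,0],"twist":[0,0,0],"hand":0},{"translation":[0,0.008,0],"twist":[0,0,0],"hand":0},{"translation":[0,0.008,0],"twist":[0,0,0],"hand":0}]'; python3 -c "
from h import *
goto([.0015,.1574,.08])"
```

```text
time: 3.95
tool_pos: [0.5008, 0.0517, 0.0816]
tool_rot: [-1.233, 1.566, -1.109]
contact_force: [-0.1, -13.1, 0.9]
opening: 0.0119
t 3.95 jig tcp [0.0021 0.1544 0.0816] F [ -1.7411 -12.9874   0.9269] op 0.011915460380743684
translation [ 0.0016  0.003  -0.0006] twist [-0.0006  0.0017  0.0049]
```

The stop is reached: 13 N at 45 mm of travel. I open and rise.

```bash
python3 -m creep '[{"translation":[0,0.001,0],"twist":[0,0,0],"hand":0},{"translation":[0,0.001,0],"twist":[0,0,0],"hand":40},{"translation":[0,0.001,0],"twist":[0,0,0],"hand":60},{"translation":[0,0.001,0],"twist":[0,0,0],"hand":60},{"translation":[-0.02,0,0],"twist":[0,0,0],"hand":60}]'; python3 -m creep '[{"translation":[-0.05,0,0],"twist":[0,0,0],"hand":60},{"translation":[-0.1,0,0],"twist":[0,0,0],"hand":60},{"translation":[-0.14,0,0],"twist":[0,0,0],"hand":60},{"translation":[-0.16,0,0],"twist":[0,0,0],"hand":60},{"translation":[-0.16,0,0],"twist":[0,0,0],"hand":60}]'
python3 - <<'E'
from h import *
import cv2
im=robot.read_camera('scene');cv2.imwrite('pics/b0.png',im);im=im[190:290,205:338]
cv2.imwrite('pics/b.png',cv2.resize(im,None,fx=6,fy=6,interpolation=cv2.INTER_CUBIC))
# handle target: grasp point at gauge (0,0,.127); tool tilted .29
Rx=Rt.from_euler('x',.29).as_matrix()
g=np.array([0,0,.042])+Rx@[0,0,.141]
goto(g+Rx@[0,0,.006+.07],.29)
E
```

```text
time: 4.45
tool_pos: [0.4991, 0.0522, 0.0997]
tool_rot: [-2.318, 1.566, -2.193]
contact_force: [-0.3, 0.3, 0.3]
opening: 0.0393
time: 4.95
tool_pos: [0.5009, 0.0532, 0.263]
tool_rot: [-0.946, 1.565, -0.821]
contact_force: [-0.6, 0.1, 0.1]
opening: 0.0551
t 5.0 jig tcp [0.0013 0.156  0.2607] F [-0.8088  0.034  -0.7017] op 0.054882955267211306
translation [ 0.0116 -0.218  -0.0014] twist [-0.     -0.0007  0.294 ]
```

View pics/b.png

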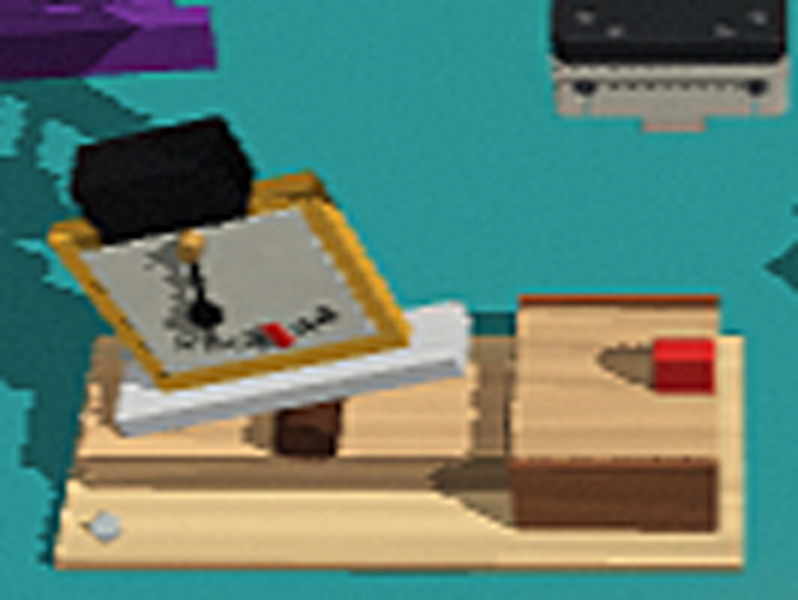

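The cover is shut (fin at crop 684,365; no gap at the rim). Next I fit the gauge pose and mark angle from this picture, and approach the handle along its own tilt.

```bash
python3 - <<'E'
from h import *
B=lambda u,v:np.array([u/6+205,v/6+190])
loc_pts=np.array([[.015,-.075,.012],[.015,-.075,0],[.015,.075,.012],[.015,.075,0],[-.015,.075,.012],[.0115,0,.1]])
obs=np.array([B(118,410),B(122,436),B(466,347),B(464,373),B(466,305),B(192,246)])
def res(p):
    t,s,x,a,b=p;Rx=Rt.from_euler('x',t).as_matrix()
    tip=lambda a:[.0115,.058*np.sin(a),.1-.058*np.cos(a)]
    W=np.array([J(np.array([x,0,.042])+Rx@(np.array(q)+[0,s,.014])) for q in [*loc_pts,tip(a),tip(b)]])
    return (proj("scene",W)-[*obs,B(278,334),B(206,316)]).ravel()
r=least_squares(res,[.29,0,0,.15,-.29]);print("tilt,s,x,mark,ptr",r.x);print(r.fun.round(1))
E
python3 -m creep '[{"translation":[0,-0.045,0],"twist":[0,0,0.06],"hand":60},{"translation":[0,-0.09,0],"twist":[0,0,0.12],"hand":60},{"translation":[0,-0.135,0],"twist":[0,0,0.18],"hand":60},{"translation":[0,-0.18,0],"twist":[0,0,0.24],"hand":60},{"translation":[0,-0.218,0],"twist":[0,0,0.294],"hand":60}]'
python3 - <<'E'
from h import *
Rx=Rt.from_euler('x',.29).as_matrix()
g=np.array([0,0,.042])+Rx@[0,0,.141]
goto(g+Rx@[0,0,.006],.29)
E
```

```text
tilt,s,x,mark,ptr [ 0.2575  0.0018 -0.0001  0.1487 -0.3649]
[-0.6  0.4  0.8 -1.2 -1.1  1.2  0.8 -0.2 -0.4 -1.5  1.1 -0.8 -0.3 -1.
 -0.2  3.2]
time: 5.5
tool_pos: [0.5265, -0.1652, 0.2596]
tool_rot: [1.58, 1.276, 1.703]
contact_force: [-0.1, 1.2, -0.3]
opening: 0.0551
t 5.5 jig tcp [ 0.0005 -0.0639  0.2596] F [ 0.0791  1.188  -0.283 ] op 0.0550787787076827
translation [ 0.0798 -0.0013 -0.0004] twist [-0.0018 -0.0022 -0.0043]
```

```bash
python3 -m creep '[{"translation":[0.035,0,0],"twist":[0,0,0],"hand":60},{"translation":[0.06,0,0],"twist":[0,0,0],"hand":60},{"translation":[0.075,-0.001,0],"twist":[0,0,-0.004],"hand":60},{"translation":[0.079,-0.001,0],"twist":[0,0,-0.004],"hand":60},{"translation":[0.079,-0.001,0],"twist":[0,0,-0.004],"hand":60}]'; python3 -m creep '[{"translation":[0,0,0],"twist":[0,0,0],"hand":20},{"translation":[0,0,0],"twist":[0,0,0],"hand":20},{"translation":[0,0,0],"twist":[0,0,0],"hand":15},{"translation":[0,0,0],"twist":[0,0,0],"hand":15},{"translation":[0,0,0],"twist":[0,0,0],"hand":15}]' 20;python3 -m creep '[{"translation":[0,0,0],"twist":[0,0,0],"hand":0},{"translation":[0,0,0],"twist":[0,0,0],"hand":0}]' 25
python3 - <<'E'
from h import *
for t in(.29,.05,-.15):
    Rx=Rt.from_euler('x',t).as_matrix()
    goto(np.array([0,0,.042])+Rx@[0,0,.147],t)
E
```

```text
time: 6.0
tool_pos: [0.523, -0.1428, 0.1824]
tool_rot: [1.588, 1.278, 1.711]
contact_force: [-0.2, -0.3, 0.5]
opening: 0.0549
time: 6.5
tool_pos: [0.5233, -0.143, 0.1827]
tool_rot: [1.585, 1.279, 1.709]
contact_force: [-0.1, -1.0, 1.5]
opening: 0.0236
time: 6.7
tool_pos: [0.5232, -0.1431, 0.1827]
tool_rot: [1.585, 1.279, 1.709]
contact_force: [0.5, 0.0, -0.7]
opening: 0.024
t 6.7 jig tcp [ 0.0001 -0.0416  0.1827] F [ 0.5068 -0.0132 -0.7181] op 0.023956422238509946
translation [-0.0002 -0.0004 -0.0001] twist [-0.002  -0.0038 -0.0014]
t 6.7 jig tcp [ 0.0001 -0.0416  0.1827] F [ 0.5068 -0.0132 -0.7181] op 0.023956422238509946
translation [ 0.004   0.0346 -0.0001] twist [-0.0016 -0.004  -0.2414]
t 6.7 jig tcp [ 0.0001 -0.0416  0.1827] F [ 0.5068 -0.0132 -0.7181] op 0.023956422238509946
translation [ 0.0139  0.0622 -0.0001] twist [-0.0012 -0.0042 -0.4414]
```

```bash
python3 -m creep '[{"translation":[0.0002,0.007,0],"twist":[0,0,-0.048],"hand":0},{"translation":[0.0007,0.014,0],"twist":[0,0,-0.096],"hand":0},{"translation":[0.0015,0.021,0],"twist":[0,0,-0.145],"hand":0},{"translation":[0.0027,0.028,0],"twist":[0,0,-0.193],"hand":0},{"translation":[0.0042,0.035,0],"twist":[0,0,-0.24],"hand":0}]'
python3 - <<'E'
from h import *
for t in(.05,-.14):
    Rx=Rt.from_euler('x',t).as_matrix()
    goto(np.array([0,0,.042])+Rx@[0,0,.147],t)
E
```

```text
time: 7.2
tool_pos: [0.519, -0.1086, 0.189]
tool_rot: [1.644, 1.522, 1.768]
contact_force: [-0.1, 0.0, -2.8]
opening: 0.0236
t 7.2 jig tcp [ 0.0002 -0.0069  0.189 ] F [-0.0621  0.0308 -2.8157] op 0.02357824504509129
translation [ 0.0002 -0.0004 -0.0002] twist [-0.0012 -0.0035  0.0011]
t 7.2 jig tcp [ 0.0002 -0.0069  0.189 ] F [-0.0621  0.0308 -2.8157] op 0.02357824504509129
translation [ 0.0028  0.0273 -0.0002] twist [-0.0008 -0.0036 -0.1889]
```

```bash
python3 -m creep '[{"translation":[0.0008,0.007,0],"twist":[0,0,-0.048],"hand":0},{"translation":[0.0012,0.014,0],"twist":[0,0,-0.096],"hand":0},{"translation":[0.002,0.021,0],"twist":[0,0,-0.145],"hand":0},{"translation":[0.0033,0.0273,0],"twist":[0,0,-0.188],"hand":0},{"translation":[0.0036,0.0273,0],"twist":[0,0,-0.188],"hand":0}]'
python3 - <<'E'
from h import *
Rx=Rt.from_euler('x',-.14).as_matrix()
goto(np.array([0,0,.042])+Rx@[0,0,.147],-.14)
E
```

```text
time: 7.7
tool_pos: [0.5159, -0.0806, 0.1878]
tool_rot: [-1.586, 1.429, -1.46]
contact_force: [-1.7, -1.0, 8.0]
opening: 0.0237
t 7.7 jig tcp [0.0006 0.0213 0.1878] F [-1.7791 -0.7663  7.9579] op 0.023744341972005943
translation [ 0.0004 -0.0008 -0.0006] twist [ 0.0017 -0.0019  0.0015]
```

```bash
for i in 1 2; do python3 -m creep '[{"translation":[0,0,0],"twist":[0,0,0],"hand":0},{"translation":[0,0,0],"twist":[0,0,0],"hand":0},{"translation":[0,0,0],"twist":[0,0,0],"hand":0},{"translation":[0,0,0],"twist":[0,0,0],"hand":0},{"translation":[0,0,0],"twist":[0,0,0],"hand":0}]'|tail -2; done
python3 - <<'E'
from h import *
import cv2
goto([0,0,0])
ims=[robot.read_camera('scene').astype(float) for _ in range(2)]
im=np.mean(ims,0).astype('uint8')
cv2.imwrite('pics/d0.png',im);c=im[215:275,225:305]
cv2.imwrite('pics/d.png',cv2.resize(c,None,fx=10,fy=10,interpolation=cv2.INTER_CUBIC))
E
```

```text
contact_force: [-1.1, 3.2, 2.8]
opening: 0.0237
contact_force: [-1.0, 2.6, 4.0]
opening: 0.0243
t 8.7 jig tcp [0.0005 0.0215 0.1878] F [-0.7038  2.7287  3.957 ] op 0.024320218507068336
translation [ 0.189   0.0051 -0.0001] twist [ 0.0011 -0.0022  0.1407]
```

View pics/d.png

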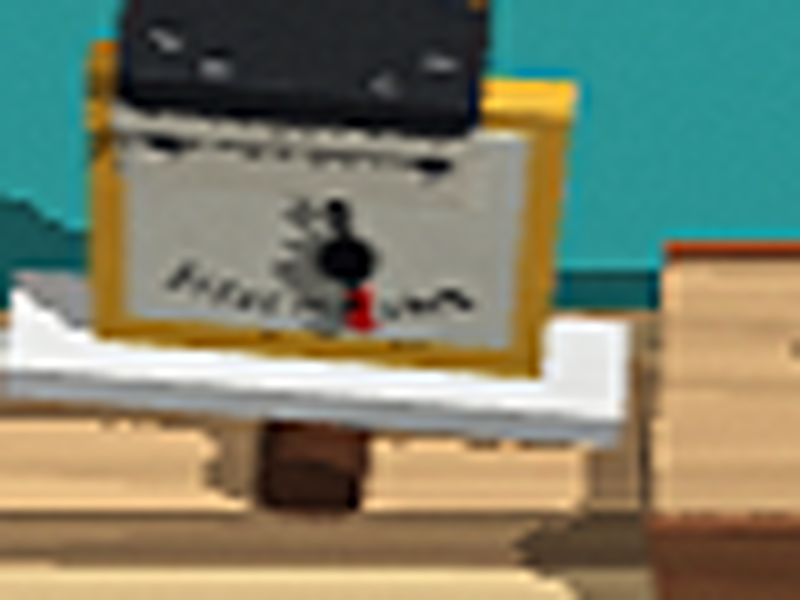

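Run:
```python
from h import *
import cv2
C=lambda W:(proj("scene",W)[0]-[225,215])*10+4.5
Rx=Rt.from_euler('x',-.1407).as_matrix()
for s in(-.004,0,.004):
  piv=np.array([0,0,.042])+Rx@[.0115,s,.114]
  print(s,"piv",C(J(piv)),"mid",C(J(piv-[0,0,.04])),"tip",C(J(piv-[0,0,.058])),"1mm y",C(J(piv+[0,.001,-.058]))-C(J(piv-[0,0,.058])),"mark .14,.17",[C(J(piv+Rx@[0,.058*np.sin(a),-.058*np.cos(a)])) for a in(.14,.17)])
im=cv2.imread('pics/d0.png').astype(int)
print(im[239:251,255:266,2]);print(im[239:251,255:266,1])
```

```text
-0.004 piv [304.958  148.6215] mid [325.5803 258.9432] tip [334.4693 306.4961] 1mm y [ 4.1801 -0.0126] mark .14,.17 [array([334.2996, 306.4966]), array([341.5601, 306.4098])]
0 piv [322.531  150.1534] mid [342.6288 260.3909] tip [351.2918 307.9083] 1mm y [ 4.1789 -0.0126] mark .14,.17 [array([351.1222, 307.9088]), array([358.3808, 307.8221])]
0.004 piv [340.0912 151.6842] mid [359.6652 261.8376] tip [368.1026 309.3195] 1mm y [ 4.1777 -0.0125] mark .14,.17 [array([367.933, 309.32 ]), array([375.1898, 309.2334])]
[[ 90  80  38   3   5   2  53 133 158 151 149]
 [ 91  60  10   6  11   5   0  77 140 153 151]
 [ 96  59  10   9   9   6   0  78 141 153 152]
 [ 95  84  46  10   0   0   9 119 157 149 150]
 [ 94  96 103  95  43  13 145 173 150 151 150]
 [ 89  98  99 101 100  92 155 171 156 157 129]
 [ 75  44  63  83  33  31 121 154 103 122  94]
 [147 118  82  76  74 129 147 151 102  79 141]
 [116  95  99  86 102 131 142 149 155 155 156]
 [158 127  89 102 144 150 149 148 149 151 154]
 [155 159 160 161 157 155 153 153 156 112 129]
 [153 139 143 145 147 144 143 146 147 150 152]]
[[ 91  81  41   4   4   1  53 132 156 150 149]
 [ 92  60   9   5   9   6   0  78 139 152 149]
 [ 94  59   9   8   7   7   0  78 141 151 149]
 [ 94  83  46   9   1   2  15 121 157 148 149]
 [ 93  96 102  97  50  26 104 152 153 151 148]
 [ 87  96  98 105  65   7  29 127 163 156 129]
 [ 73  45  63  87  40   1   4 121 111 122  93]
 [146 118  83  81  44  18   5 124 110  80 140]
 [119 100 104  94  70  22   0  77 140 156 155]
 [125 101  75  94 142 133 109 142 158 156 159]
 [109 111 112 114 113 114 112 111 110  74  95]
 [113  93  96  97  99  98  97 101 101 105 107]]
```

The bob sits at crop (345,260), so the tip comes to about (353,306). The red mark's centre is about (359,308), 1–2 mm further right. I rock about 0.025 rad more.

```bash
python3 -m creep '[{"translation":[0,0.002,0],"twist":[0,0,-0.013],"hand":0},{"translation":[0.0002,0.0037,0],"twist":[0,0,-0.025],"hand":0},{"translation":[0.0002,0.0037,0],"twist":[0,0,-0.025],"hand":0},{"translation":[0.0002,0.0037,0],"twist":[0,0,-0.025],"hand":0},{"translation":[0.0002,0.0037,0],"twist":[0,0,-0.025],"hand":0}]'|tail -2;for i in 1 2; do python3 -m creep '[{"translation":[0,0,0],"twist":[0,0,0],"hand":0},{"translation":[0,0,0],"twist":[0,0,0],"hand":0},{"translation":[0,0,0],"twist":[0,0,0],"hand":0},{"translation":[0,0,0],"twist":[0,0,0],"hand":0},{"translation":[0,0,0],"twist":[0,0,0],"hand":0}]'|tail -2; done
python3 - <<'E'
from h import *
import cv2
goto([0,0,0])
im=robot.read_camera('scene')
cv2.imwrite('pics/e0.png',im);c=im[215:275,225:305]
cv2.imwrite('pics/e.png',cv2.resize(c,None,fx=10,fy=10,interpolation=cv2.INTER_CUBIC))
im=im.astype(int)
print(im[239:251,255:268,2]);print(im[239:251,255:268,1])
E
```

```text
contact_force: [-2.5, 1.5, 3.8]
opening: 0.0235
contact_force: [-1.7, 1.3, 4.3]
opening: 0.024
contact_force: [-1.5, 1.4, 4.5]
opening: 0.024
t 10.3 jig tcp [0.0006 0.0249 0.1873] F [-1.3468  1.6211  4.5279] op 0.024008528217776243
translation [ 0.1888  0.0064 -0.0002] twist [ 0.0012 -0.0021  0.1661]
[[163 129  73  32   0   0   0  51 138 158 154 149 149]
 [118  89  68  21   1   4   4   0  42 122 156 149 149]
 [ 84  92  71  23  10  10   6   0  86 145 152 151 148]
 [ 84  94  79  34   0   7   1   0  74 135 152 148 149]
 [134 125  92 101  89  38  11 127 160 153 150 151 151]
 [162 167 129  94 186 152  92 151 160 153 158 157 157]
 [107 133  81  75  70  53  48 122 132 136 113  63  68]
 [139 134  82  77  49 105 151 147 149  99 118 107 121]
 [114  95  99  90  83 125 143 143 147 153 153 155 153]
 [157 129  90 104 142 156 148 148 150 146 146 150 149]
 [153 159 162 163 160 158 156 153 158 153 156 157 152]
 [154 140 142 143 147 145 146 145 148 148 150 149 152]]
[[162 127  73  33   1   0   0  52 135 156 151 148 148]
 [117  87  67  22   3   5   4   0  41 122 154 147 150]
 [ 84  91  69  24  11   9   6   0  85 144 150 149 146]
 [ 84  92  79  35   0  10   0   0  75 136 152 149 148]
 [133 125  92 102  95  49  21 135 163 153 148 151 150]
 [160 165 127  97 105  63   5  95 146 155 153 155 156]
 [104 131  80  80  60   8   1  55 100 141 114  62  67]
 [140 134  83  79  54   0  10  51 130 104 118 107 119]
 [119 100 103  94  99  55   0  43 127 156 153 154 152]
 [124 103  74  94 138 134 115 147 162 152 151 154 152]
 [106 112 114 115 114 113 114 112 111 112 120 120 127]
 [115  92  95  97 101  98 100 102 102 106 107 106 106]]
```

View pics/e.png

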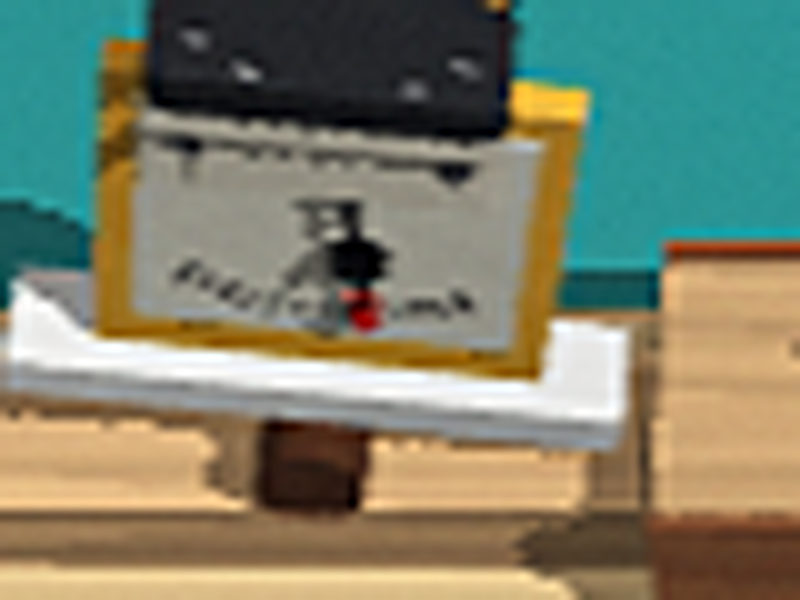

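The pointer tip (crop 355,308) now lies on the red mark, whose centre is about (362,310). That is within about 1 mm. I do a last check of the fin and bystanders, then hand in.

Run:
```python
from h import *
import cv2
def red(f):
    im=cv2.imread(f).astype(int)[235:265,305:335]; m=(im[...,2]>120)&(im[...,1]<50)&(im[...,0]<60); y,x=np.nonzero(m); return x.mean()+305,y.mean()+235
print(red('pics/b0.png'),red('pics/e0.png'))
a,e=cv2.imread('pics/scene0.png').astype(int),cv2.imread('pics/e0.png').astype(int)
for n,(x0,y0,x1,y1) in dict(hammer=(425,222,478,322),tub=(205,292,243,330),offcut=(258,300,323,325)).items(): print(n,np.abs(a-e)[y0:y1,x0:x1].mean())
o=robot.observe();print(o["time"],o["contact_force"],o["opening"],abs(o["qvel"]).max())
robot.hand_in()
```

```text
(np.float64(318.55696202531647), np.float64(250.45569620253164)) (np.float64(318.61538461538464), np.float64(250.44871794871796))
hammer 3.420377358490566
tub 3.60595567867036
offcut 3.9928205128205128
10.35 [-2.3558  0.7846  4.4218] 0.023865355404290172 0.0012128491996010937
the job is handed in; nothing more can be done
```

I slid the cover shut by its red fin, then gripped the gauge handle at 25 N and rocked it about the ridge to a tilt of about -0.166 rad. I handed it in at 10.35 s, still gripping the gauge and pressing it down. The hand-in gives no verdict.

**Cover:** it met its stop after about 45 mm of travel, with 13 N of push. The fin moved less than 0.1 px between closing the cover and the final picture.

**Pointer:** it was settled on the red mark, about 1 mm off at most by two image estimates that disagree by about 0.7 px (1.6 mm). Reading the tip directly put it 0.5 px left of the mark's centre. Projecting from the bob put it 0.2 px right. The limit is 3.5 mm.

**Mark angle:** my early estimate of 0.149 rad is below the final 0.166 rad. I trusted the close-up picture, as that first fit left errors of up to 1.5 px in the gauge points.

**Grip and ridge:** the fingers were closed on the 24 mm handle, and the ridge was pushing up with about 7 N after allowing for the gauge's weight. The arm was at rest. The base middle was placed over the ridge, within a few mm by the tool pose.

**Bystanders:** the hammer, tub and offcut looked unchanged, with only noise-level picture differences.

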